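Put the sanding block away in the lidded case

ROBOT

A 6-joint arm with a two-finger parallel gripper is mounted at the origin on a cart in front of the work surface, level with it; the furniture and walls round the work are solid. World frame = base frame: x ahead of the robot, y to its left, z up, the work surface at z = 0. Lengths are in mm, angles in degrees, forces in N, time in s.
With the tool pointing down it reaches from about 300 to 850 mm from the base axis. Payload 4.2 kg.
Tool frame: the origin (TCP) lies midway between the tips of the shut fingers; the grasp point (between the pads) lies 19 mm behind it; z points along the fingers, y is the line along which they close (so a half turn about z gives the same grasp; the last joint's range is limited). The gripper opens to 91 mm and grips with 3 to 60 N. Pads are 32 mm wide; open, the fingers measure 118 mm over their backs; the gripper's body (76 mm by 178 mm) begins 60 mm behind the grasp point.
Start: joints at [71.62, 18.312, 89.639, -0, 72.044, -1.146], TCP at [170.366, 549.198, 213.976] pointing down, gripper open.
Joint ranges: [-177.97, 177.97], [-48.28, 115.42], [12.27, 149.76], [-77.06, 257.06], [2.81, 150.46], [-146.56, 146.56]. Speed limits (degrees/s): [147.25, 147.25, 180, 180, 180, 180].

INTERFACE

Orientations are given as [roll, pitch, yaw] about the fixed x, y, z axes, in that order (R = Rz(yaw) Ry(pitch) Rx(roll)).
In Python, from workcell import env gives the robot as it stands.
- The arm moves only by the tool jog_arm, never from a script. Its argument "steps" is one flat list of numbers, 5 for each row, row after row: the closure, from 0 (fully open) to 1 (shut), then the shift along the tool's x, y, z in cm, then the turn about the tool's z in degrees. A call has 1 to 20 rows; each row is the pose to reach, as a shift and turn from the pose commanded when the call began, along the tool's axes at that moment; what a row does not reach only later rows make up. A row lasts 1/10 s, in which the tool goes at most 50 mm and 8.59 degrees, less where a joint would pass 70% of its speed; a pose out of reach is approached as far as the arm can. A call with a gripper value outside its range is refused whole. The fingers move at their own pace and stop on an object; "force" is the grip in N (left out, the last holds). Time passes only in rows, so rows that repeat a pose let the fingers close. It gives the time, the measured TCP pose, the force and the opening at its end, in the units of the state.
- env.state(): the state, without advancing time (a new reading comes with each control period).
- env.grab_frame(name): name is "scene" or "top" or "wrist"; returns the picture (384x512x3 uint8, red, green, blue); there is no depth.
- env.camera_params(name): a dict with "fx", "fy", "cx", "cy" (pixels), "k1" (the pictures are not rectified: a ray, as slopes to the right and down, at radius r is drawn at 1 + k1 r^2 times it, then the intrinsics apply), "R" (3x3) and "t" (3): a world point X has camera coordinates R X + t. Camera axes: x right, y down, z forward; pixel columns grow to the right and rows downward; lengths in mm; the calibration is good to about 2 mm. A picture is of the moment at which its call begins: read the wrist's pose just before it. camera_params takes no time and is no camera call; for the wrist camera it gives the pose at the moment of the call.
- env.job_done(): hands the job in, once; it reports no verdict.
The state is a dict: "time_s": time; "qpos": joint angles; "qvel": joint speeds; "effort": joint torques, N m; "ee_pos": TCP position; "ee_rot": TCP orientation; "force": force on the tool from outside, world axes, zero at the start; "torque": the same for the moment, N m; "gripper_width": finger opening in mm.
Only numpy, scipy, OpenCV 4.12 (cv2) and the standard library are available. Lean on these libraries where they do the work, as an engineer would, in place of code of your own. Each camera call takes 0.05 s, during which the arm holds its last target. There are 200 camera calls.

TASK

Lift the lid of the closed black case by its pull bar and swing it right over until it rests on its stop. Then take the cork sanding block that lies out on the open table (not the one at the back behind the white clamp jig) and lay it flat on the floor of the large empty bay of the case; leave the lid open. Do not knock over the empty plastic mixing cup that stands near that block.

Things in the scene. Friction and masses are not known exactly. Their poses are not given: they have to be found in the camera images.
- case: Closed black case, fixed to table, outer 140 (its x) x 220 (its y) x 65 mm high without lid, walls 5 mm. Origin: centre of underside, z up. Front (pull bar) looks to its -x, hinge along its rear (+x) top edge. A 45 mm high divider at y = +58 mm parts a narrow bay (+y, holds hex keys) from the large empty bay (-y). Two steel stop brackets behind the hinge, to 98 mm high, 25 mm behind the rear wall.
- case_lid (a joint): Lid hinge: 0 shut, grows as the lid's front lifts, 1.85 rad (16 degrees past upright, leaning away from the front) at its stop. No spring and hardly any friction: let go before upright it falls shut, past upright it falls back onto the stop and stays. Lid plate 140 mm from hinge to front edge, 220 mm wide, 8 mm thick, 0.3 kg.
- case_hinge (a point): Middle of the hinge axis (axis along the case's y), 66 mm above the table, fixed on the case and with the case's axes.
- lid_bar (a point): Middle of the pull bar, a steel rod 10 mm thick along the case's y, 85 mm clear between the two arms that join it to the lid's front edge. A 37 mm gap parts it from the lid plate. It goes round with the lid, 182 mm from the hinge axis (shut: 4 mm above the axis, 70 mm above the table), and can turn between gripping fingers. Site axes move with the lid; shut, they equal the case's.
- case_bay (a point): Centre of the floor of the large empty bay, 5 mm above the table; the bay is 130 mm along the case's x, 161 mm along its y and 60 mm deep. Axes as the case's.
- block_center (a point): Centre of the cork sanding block, a brown block with dark sandpaper underneath, 60 (its x) x 100 (its y) x 28 mm high, 50 to 120 g, loose on the open table to the right of the case. (A like block farther back, behind the white clamp jig, is not meant.).
- mixing_cup: Clear plastic mixing cup, 66 mm across and 62 mm high, loose and empty, standing 10 to 25 cm from the sanding block. Origin at the centre of its foot, z up.
Not all that is in view belongs to the job. There is more than one size of the part that bears block_center; the job needs the largest.

How it is judged (in metres and radians):
On the way:
1. the lid is swung open to its stop (value of joint case_lid above 1.75 rad), for 0.2 s.
At the end, for the whole second after the job is handed in: The lid rests on its stop (joint above 1.75 rad) and the sanding block lies flat (within about 9 degrees, its centre less than 22 mm above the bay floor) and still inside the large bay (value of joint case_lid above 1.75 rad and x of block_center in the frame of case_bay between -0.065 and 0.065 m and y of block_center in the frame of case_bay between -0.08 and 0.08 m and z of block_center in the frame of case_bay below 0.022 m and angle between block_center's own z axis and vertical below 0.15 rad and linear speed of sanding_block below 0.02 m/s); the robot touches nothing.
It fails at once if the mixing cup is knocked over (angle between mixing_cup's own z axis and vertical above 0.7 rad).
It also fails if it takes over 64 s, if anything falls off the work surface, if the arm or the gripper's body presses on something with over 40 N, if the wrist force passes 120 N, or if a joint passes its speed limit or range.

## Working session

There is one attempt and no reset: what is moved stays moved. The work goes in short steps, Python scripts to look and compute and a tool call to move; the robot and the scene stay as the last step left them, time stands still between calls to the robot, and variables do not carry over. Pictures are saved under pics/ and viewed, on a budget of 10 in all, crops included, one or two more only if the job needs it, and the job is handed in when it is done.

Besides the shell and the picture viewer there is one more tool, called by a JSON object that holds its "fn" and its "kwargs". jog_arm: Moves the arm, as the interface text tells. Its arguments: {"type":"object","properties":{"steps":{"type":"array","items":{"type":"number"}},"force":{"type":"number"}},"required":["steps"]}

```bash
mkdir -p pics; cat > h.py <<'E'
import numpy as np, cv2
from workcell import env
from scipy.spatial.transform import Rotation as Ro
def grab(n,f):
    p=env.camera_params(n); im=env.grab_frame(n); cv2.imwrite(f,im[:,:,::-1]); np.save(f+'.npy',np.array([p],dtype=object),allow_pickle=True); return im,p
def load(f): return cv2.imread(f), np.load(f+'.npy',allow_pickle=True)[0]
def ray(p,u,v):
    K=np.array([[p['fx'],0,p['cx']],[0,p['fy'],p['cy']],[0,0,1.]])
    x,y=cv2.undistortPoints(np.array([[[u,v]]],float),K,np.array([p['k1'],0,0,0.]))[0,0]
    R=np.array(p['R']);return -R.T@np.array(p['t']),R.T@np.array([x,y,1])
def onz(p,u,v,z):
    c,d=ray(p,u,v); return c+d*(z-c[2])/d[2]
def proj(p,X):
    K=np.array([[p['fx'],0,p['cx']],[0,p['fy'],p['cy']],[0,0,1.]]);R=np.array(p['R'],float)
    return cv2.projectPoints(np.array(X,float).reshape(-1,1,3),cv2.Rodrigues(R)[0],np.array(p['t'],float),K,np.array([p['k1'],0,0,0.]))[0][:,0]
E
python3 - <<'E'
from h import *
ims=[]
for n in("scene","top"):
    im,p=grab(n,f'pics/{n}.png'); print(n,np.round(-np.array(p['R']).T@p['t']),p['fx'])
    ims.append(cv2.resize(im,(800,600),interpolation=cv2.INTER_CUBIC)[:,:,::-1])
    cv2.imwrite(f'pics/{n}_b.png',ims[-1])
print(env.state())
E
```

```text
scene [  49. -496.  721.] 406.71306273019
top [ 417. -119. 1053.] 399.6321722369531
{'time_s': 0.1, 'qpos': array([ 7.16168164e+01,  1.83475786e+01,  8.96982601e+01, -1.86062029e-04,
        7.20414676e+01, -1.14759960e+00]), 'qvel': array([-0.12586587, -0.09661821, -0.05518005,  0.00730603,  0.07279702,
        0.05466142]), 'effort': array([ 2.38442597e-03, -4.13339496e+01, -2.32509309e+01,  7.30157713e-02,
        4.21810860e-02, -6.35425135e-05]), 'ee_pos': array([170.25456415, 548.76783363, 213.21616911]), 'ee_rot': array([-1.79912708e+02, -1.57169905e-03,  1.62764472e+02]), 'force': array([1.68378092, 0.02370991, 0.30472724]), 'torque': array([ 0.02704304, -0.02927991,  0.00283643]), 'gripper_width': 91.15533825595755}
```

View pics/scene_b.png

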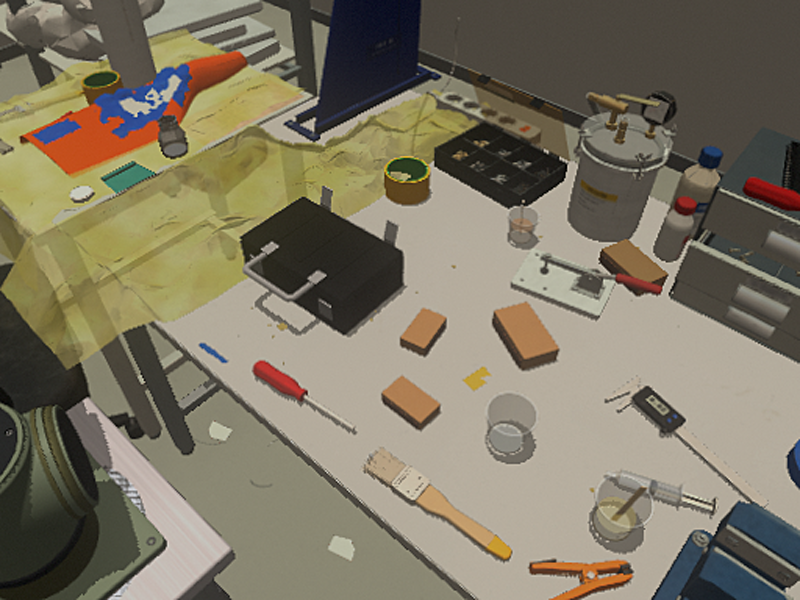

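View pics/top_b.png

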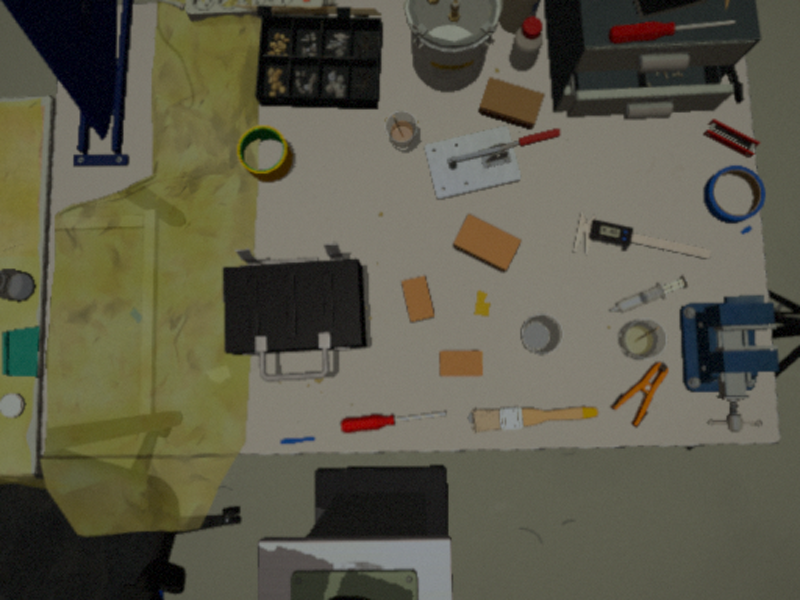

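Top view (800×600 px) shows these candidates:
- Three brown blocks on the open table: large at (487,242), small at (418,298) and (461,362).
- One brown block behind the jig at (511,102).

The largest open-table one (487,242) fits the description. The empty cup is at (540,335); the cup at (641,340) has liquid and a stirrer. The case is at (295,307), with its bar at (295,377) and its brackets at (248,255) and (332,250).

```bash
python3 - <<'E'
from h import *
im,p=load('pics/top.png'); s=512/800
hsv=cv2.cvtColor(im,cv2.COLOR_BGR2HSV)
m=cv2.inRange(hsv,(5,70,70),(18,220,255))
m=cv2.morphologyEx(m,cv2.MORPH_OPEN,np.ones((3,3)))
for c in cv2.findContours(m,0,2)[0]:
    if cv2.contourArea(c)<250: continue
    (u,v),wh,a=cv2.minAreaRect(c); b=cv2.boxPoints(((u,v),wh,a))
    W=np.array([onz(p,*q,28)[:2] for q in b]); e=np.diff(W,axis=0)
    print('brown',np.round([u/s,v/s]),W.mean(0).round(),np.linalg.norm(e,axis=1).round(),np.degrees(np.arctan2(e[:,1],e[:,0])).round(1))
# lid
d=cv2.inRange(hsv,(0,0,0),(180,255,60)); r=np.zeros_like(d); r[155:235,138:242]=d[155:235,138:242]
r=cv2.morphologyEx(r,cv2.MORPH_OPEN,np.ones((15,15)))
c=max(cv2.findContours(r,0,2)[0],key=cv2.contourArea)
b=cv2.boxPoints(cv2.minAreaRect(c))
W=np.array([onz(p,*q,74)[:2] for q in b]);e=np.diff(W,axis=0)
print('lid',(b/s).round(),W.round(),np.linalg.norm(e,axis=1).round(),np.degrees(np.arctan2(e[:,1],e[:,0])).round(1))
# bar: in px (800): ends approx
for q in [(263,377),(327,375),(262,350),(323,347)]: print('bar',onz(p,q[0]*s,q[1]*s,70).round())
print('cup',onz(p,540*s,335*s,30).round())
crop=cv2.resize(im[140:260,130:350],None,fx=3.6,fy=3.6,interpolation=cv2.INTER_CUBIC); cv2.imwrite('pics/crop1.png',crop)
E
```

```text
brown [460. 362.] [ 435. -182.] [69. 41. 69.] [-91.4 177.9  88.6]
brown [417. 298.] [ 543. -114.] [43. 72. 42.] [ -77.4 -167.7  102.6]
brown [487. 241.] [ 635. -233.] [ 58. 101.  58.] [ -27.9 -118.9  151.5]
brown [511. 100.] [ 881. -284.] [ 56. 100.  56.] [ -18.6 -110.1  160.7]
lid [[221. 265.]
 [362. 258.]
 [366. 347.]
 [225. 354.]] [[599. 199.]
 [604. -28.]
 [462. -33.]
 [456. 191.]] [228. 142. 224.] [ -88.9 -178.2   91.4]
bar [419. 132.  70.]
bar [419.  30.  70.]
bar [461. 133.  70.]
bar [464.  36.  70.]
cup [ 476. -313.   30.]
```

View pics/crop1.png

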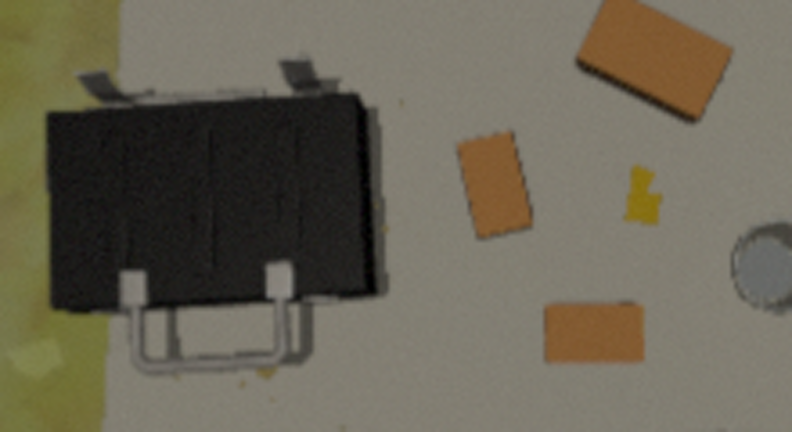

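The crop confirms it: the big block is at (655,58), clearly larger than the two small ones at (495,185) and (593,332). Its measured size, 58×101 mm, agrees with the 60×100 given. The bar's middle is near (419,81,70) and the case yaw is about +3°. I'll go above the bar.

{"fn": "jog_arm", "kwargs": {"steps": [0.6,-37.6,-37.3,1.4,70,0.6,-37.6,-37.3,1.4,70,0.6,-37.6,-37.3,1.4,70,0.6,-37.6,-37.3,1.4,70,0.6,-37.6,-37.3,1.4,70,0.6,-37.6,-37.3,1.4,70,0.6,-37.6,-37.3,1.4,70,0.6,-37.6,-37.3,1.4,70,0.6,-37.6,-37.3,1.4,70,0.6,-37.6,-37.3,1.4,70,0.6,-37.6,-37.3,1.4,70,0.6,-37.6,-37.3,1.4,70,0.6,-37.6,-37.3,1.4,70,0.6,-37.6,-37.3,1.4,70,0.6,-37.6,-37.3,1.4,70], "force": 40}}

```text
time_s: 1.6
ee_pos: [418.4, 82.5, 199.9]
ee_rot: [-180.0, -0.0, 92.9]
force: [0.2, 0.4, 0.2]
gripper_width: 36.4
```

```bash
python3 - <<'E'
from h import *
im,p=grab('wrist','pics/w1.png'); st=env.state(); print(st['ee_pos'],st['ee_rot'],st['gripper_width'],st['force'])
print(p['R'],-np.array(p['R']).T@p['t'])
cv2.imwrite('pics/w1b.png',cv2.resize(im[:,:,::-1],(768,576)))
E
```

```text
[418.53653585  82.51045647 199.97371731] [-1.79998780e+02 -1.40737058e-02  9.28789345e+01] 36.57106273479783 [0.55615891 0.76606683 0.39113317]
[[ 9.98743519e-01  5.01045792e-02 -9.55918920e-04]
 [ 4.88148597e-02 -9.68366608e-01  2.44710487e-01]
 [ 1.13354360e-02 -2.44449676e-01 -9.69595722e-01]] [414.9392083  152.53011765 370.83354524]
```

View pics/w1b.png

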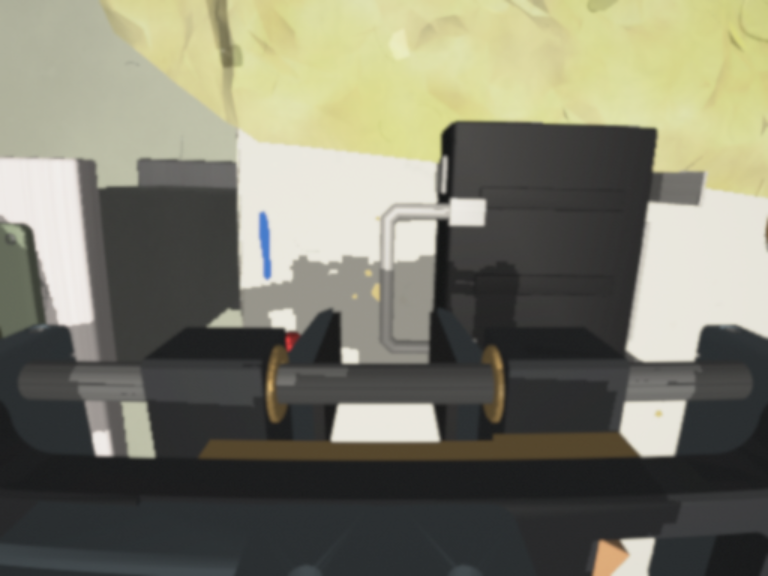

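The wrist view (768×576) shows the bar running from (388,225) to (387,345), roughly centred between the fingers at (330) and (440). The upper arm is at row 212 and the lower at row 347.

```bash
python3 - <<'E'
from h import *
im,p=load('pics/w1.png')
for q in [(388,225),(387,335),(410,211),(410,347),(440,125),(656,128),(440,350),(630,340)]: print(q,onz(p,q[0]/1.5,q[1]/1.5,70 if q[0]<430 else 74).round(1))
E
```

```text
(388, 225) [418.5 122.4  70. ]
(387, 335) [422.   41.6  70. ]
(410, 211) [433.2 132.8  70. ]
(410, 347) [439.6  33.   70. ]
(440, 125) [449.  189.8  74. ]
(656, 128) [594.2 197.6  74. ]
(440, 350) [461.6  33.3  74. ]
(630, 340) [603.5  47.5  74. ]
```

{"fn": "jog_arm", "kwargs": {"steps": [0.6,0,0.2,14.8,0,0.6,0,0.2,14.8,0,0.6,0,0.2,14.8,0,0.6,0,0.2,14.8,0,0.6,0,0.2,14.8,0,1,0,0.2,14.8,0,1,0,0.2,14.8,0,1,0,0.2,14.8,0,1,0,0.2,14.8,0,1,0,0.2,14.8,0,1,0,0.2,14.8,0,1,0,0.2,14.8,0], "force": 20}}

```text
time_s: 2.85
ee_pos: [419.5, 81.6, 52.9]
ee_rot: [-179.9, -0.0, 92.7]
force: [-5.4, 1.5, 8.4]
gripper_width: 9.5
```

```bash
python3 - <<'E'
from h import *
st=env.state(); print(st['ee_pos'],st['ee_rot'],st['force'],st['gripper_width'])
# arc offsets in tool frame (cm) : ty~case x, tz=-z
for a in range(0,106,5):
    t=np.radians(a)+np.arctan2(4,182); r=182
    print(a, round((182-r*np.cos(t))/10,2), round(-(r*np.sin(t)-4)/10,2))
E
```

```text
[419.47487437  81.61706078  52.87892124] [-1.79862782e+02 -2.67640542e-02  9.26968649e+01] [-5.44065604  1.52387114  8.35334522] 9.519537219790212
0 0.0 0.0
5 0.11 -1.58
10 0.35 -3.15
15 0.73 -4.7
20 1.24 -6.2
25 1.88 -7.65
30 2.64 -9.04
35 3.52 -10.36
40 4.52 -11.6
45 5.62 -12.75
50 6.81 -13.8
55 8.09 -14.73
60 9.45 -15.56
65 10.87 -16.26
70 12.35 -16.84
75 13.88 -17.28
80 15.43 -17.59
85 17.01 -17.76
90 18.6 -17.8
95 20.18 -17.69
100 21.75 -17.45
105 23.3 -17.07
```

Gripped: the opening is 9.5 mm on the 10 mm bar. I'll swing the first part of the arc.

{"fn": "jog_arm", "kwargs": {"steps": [1,0,0.03,-0.8,0,1,0,0.11,-1.6,0,1,0,0.22,-2.4,0,1,0,0.35,-3.15,0,1,0,0.73,-4.7,0,1,0,1.24,-6.2,0,1,0,1.88,-7.65,0,1,0,2.64,-9.04,0,1,0,3.52,-10.36,0,1,0,4.52,-11.6,0,1,0,4.52,-11.6,0]}}

```text
time_s: 3.95
ee_pos: [463.1, 83.2, 170.4]
ee_rot: [-179.6, 0.0, 92.7]
force: [-15.0, -1.2, 9.5]
gripper_width: 9.4
```

The force is about 18 N, purely radial and outward, so my arc runs about 2 mm inside the true one. I'll widen it and carry on past upright.

{"fn": "jog_arm", "kwargs": {"steps": [1,0,0.96,-1.29,0,1,0,2.16,-2.35,0,1,0,3.46,-3.29,0,1,0,4.83,-4.13,0,1,0,6.27,-4.84,0,1,0,7.76,-5.43,0,1,0,9.31,-5.87,0,1,0,10.88,-6.19,0,1,0,12.48,-6.36,0,1,0,14.08,-6.4,0,1,0,15.68,-6.29,0,1,0,17.26,-6.05,0,1,0,18.2,-5.83,0,1,0,18.2,-5.83,0,1,0,18.2,-5.83,0]}}

```text
time_s: 5.45
ee_pos: [649.7, 90.7, 227.5]
ee_rot: [179.7, 0.2, 92.7]
force: [1.3, -4.8, 1.4]
gripper_width: 9.3
```

{"fn": "jog_arm", "kwargs": {"steps": [0.55,0,0,0,0,0.55,0,0,0,0,0.55,0,0,0,0,0.55,0,0,0,0,0.55,0,0,0,0,0.55,0,0,-4,0,0.55,0,0,-7,0,0.55,0,0,-7,0,0.55,0,0,-7,0]}}

```text
time_s: 6.35
ee_pos: [648.0, 92.7, 296.7]
ee_rot: [179.9, -0.0, 92.8]
force: [0.1, 0.7, -1.1]
gripper_width: 41.4
```

```bash
python3 - <<'E'
from h import *
st=env.state(); print(st['ee_pos'],st['ee_rot'],st['force'],st['gripper_width'])
im,p=grab('top','pics/top2.png')
cv2.imwrite('pics/top2b.png',cv2.resize(im[:,:,::-1],(800,600)))
E
```

```text
[647.99701626  92.74602857 296.71894666] [ 1.79925446e+02 -1.64890523e-02  9.27761177e+01] [ 0.1263813   0.74626912 -1.06511611] 41.387464346064405
```

View pics/top2b.png

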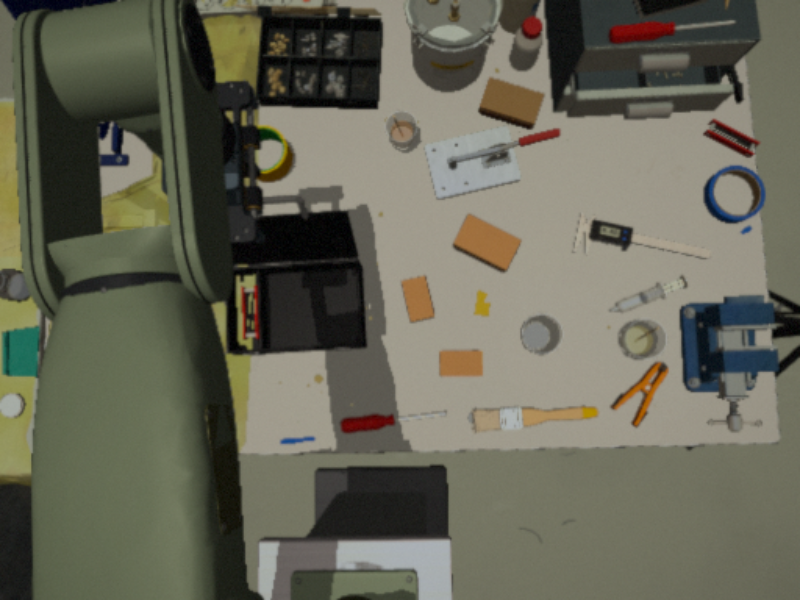

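The lid stands open at its stop. The bay's floor is visible at about (315,307), the hex keys are in the narrow bay at (248,310), and the block at (487,242) and cup at (540,335) have not moved. Next, hover over the block.

{"fn": "jog_arm", "kwargs": {"steps": [0,-20,-2.9,0,31,0,-20,-2.9,0,31,0,-20,-2.9,0,31,0,-20,-2.9,0,31,0,-32.5,-2.9,14.7,31,0,-32.5,-2.9,14.7,31,0,-32.5,-2.9,14.7,31,0,-32.5,-2.9,14.7,31,0,-32.5,-2.9,14.7,31,0,-32.5,-2.9,14.7,31,0,-32.5,-2.9,14.7,31]}}

```text
time_s: 7.5
ee_pos: [635.2, -232.6, 150.0]
ee_rot: [179.9, -0.0, 61.8]
force: [-0.5, -0.6, 0.7]
gripper_width: 91.2
```

```bash
python3 - <<'E'
from h import *
im,p=grab('wrist','pics/w2.png'); st=env.state(); print(st['ee_pos'],st['ee_rot'],st['gripper_width'],st['force'])
b=im[:,:,::-1].copy(); hsv=cv2.cvtColor(b,cv2.COLOR_BGR2HSV)
m=cv2.inRange(hsv,(5,90,70),(18,230,255)); m=cv2.morphologyEx(m,cv2.MORPH_OPEN,np.ones((5,5)))
for c in cv2.findContours(m,0,2)[0]:
    if cv2.contourArea(c)<800: continue
    q=cv2.boxPoints(cv2.minAreaRect(c)); cv2.polylines(b,[q.astype(int)],True,(0,255,0))
    W=np.array([onz(p,*x,28)[:2] for x in q]); e=np.diff(W,axis=0)
    print(q.round(),W.round(),W.mean(0).round(1),np.linalg.norm(e,axis=1).round(),np.degrees(np.arctan2(e[:,1],e[:,0])).round(1))
cv2.imwrite('pics/w2b.png',cv2.resize(b,(768,576)))
E
```

```text
[ 635.40961273 -232.48471885  150.64187143] [ 1.79876275e+02 -4.43131330e-02  6.18312551e+01] 91.34462937152658 [-0.28330752 -0.46952743  0.46617164]
[[230. 140.]
 [285. 140.]
 [285. 231.]
 [230. 231.]] [[ 635. -175.]
 [ 684. -201.]
 [ 640. -289.]
 [ 587. -260.]] [ 636.2 -231.4] [55. 98. 60.] [ -28.2 -116.8  151.8]
[[ 90. 136.]
 [138.  90.]
 [167. 121.]
 [119. 167.]] [[ 511. -103.]
 [ 579.  -90.]
 [ 589. -129.]
 [ 520. -144.]] [ 549.5 -116.5] [70. 41. 71.] [  10.8  -75.7 -167.7]
[[462.  72.]
 [511.  72.]
 [511. 170.]
 [462. 170.]] [[ 870. -224.]
 [ 918. -247.]
 [ 888. -344.]
 [ 837. -317.]] [ 878.4 -283. ] [ 53. 102.  58.] [ -25.6 -107.2  152.3]
```

View pics/w2b.png

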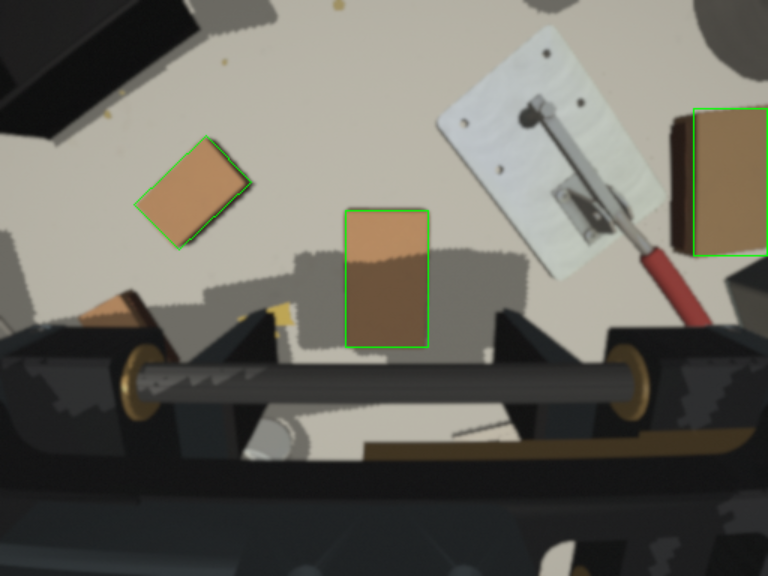

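The block (345–429, 210–347) lies square between the open fingers, with its centre at (636,-231) and sizes as given. The cup at (270,437) is clear of the fingers. I'll descend and grip.

{"fn": "jog_arm", "kwargs": {"steps": [0,0.1,0,5,0,0,0.1,0,10,0,0,0.1,0,14.5,0,0,0.1,0,14.5,0,0,0.1,0,14.5,0,1,0.1,0,14.5,0,1,0.1,0,14.5,0,1,0.1,0,14.5,0,1,0.1,0,14.5,0,1,0.1,0,14.5,0,1,0.1,0,14.5,0,1,0.1,0,12,0,1,0.1,0,5,0,1,0.1,0,0,0,1,0.1,0,0,0,1,0.1,0,0,0], "force": 25}}

```text
time_s: 9.15
ee_pos: [637.1, -233.4, 153.5]
ee_rot: [179.5, -0.1, 61.8]
force: [0.8, -0.2, -1.7]
gripper_width: 58.0
```

{"fn": "jog_arm", "kwargs": {"steps": [1,2.6,-16.9,-1,-121,1,2.6,-16.9,-1,-121,1,2.6,-16.9,-1,-121,1,2.6,-16.9,-1,-121,1,2.6,-16.9,-1,-121,1,2.6,-16.9,-1,-121,1,2.6,-16.9,-1,-121,1,2.6,-16.9,-1,-121,1,2.6,-16.9,-1,-121,1,2.6,-16.9,-1,-121,1,2.6,-16.9,-1,-121,1,2.6,-16.9,-1,-121,1,21,-23.4,-1,-121,1,21,-23.4,-1,-121,1,21,-23.4,-1,-121,1,21,-23.4,-1,-121,1,21,-23.4,-1,-121,1,21,-23.4,-1,-121,1,21,-23.4,-1,-121]}}

```text
time_s: 11.05
ee_pos: [527.3, 62.2, 158.0]
ee_rot: [-180.0, -0.2, -177.3]
force: [0.7, -1.3, -1.4]
gripper_width: 58.0
```

```bash
python3 - <<'E'
from h import *
im,p=grab('wrist','pics/w3.png'); st=env.state(); print(st['ee_pos'],st['ee_rot'],st['gripper_width'],st['force'])
cv2.imwrite('pics/w3b.png',cv2.resize(im[:,:,::-1],(768,576)))
_,q=load('pics/top2.png')
for u,v in [(262,267),(362,263),(366,347),(268,352)]: print(onz(q,u*.64,v*.64,65).round(1))
E
```

```text
[527.53635722  61.92967193 158.30746762] [-1.79975706e+02 -1.18542902e-01 -1.77314393e+02] 57.931392870859995 [ 0.45736402 -0.84768967 -1.03073186]
[595.4 134.8  65. ]
[597.2 -27.4  65. ]
[462.2 -31.5  65. ]
[458. 125.  65.]
```

View pics/w3b.png

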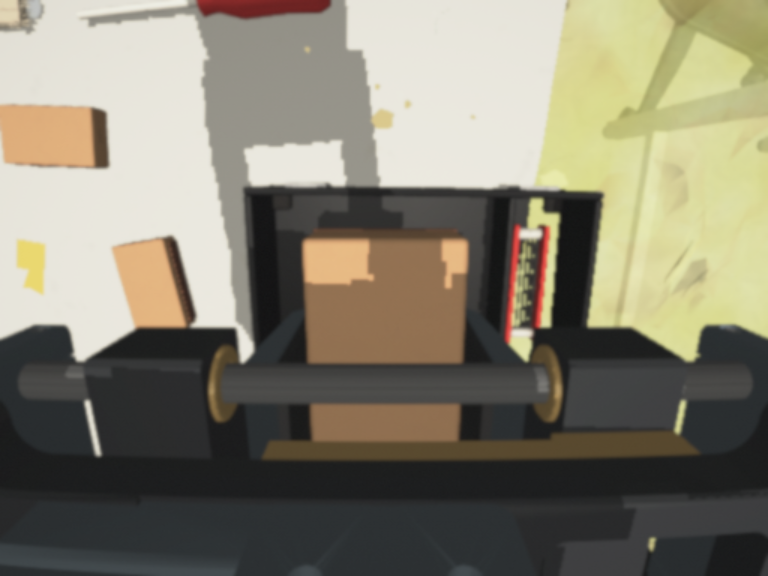

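The wrist view shows the block held level and square over the large bay. The front rim runs from (246,188) to (602,193), the divider is at about (500,200), and the hex keys at (528,280) lie in the other bay.

```bash
python3 - <<'E'
from h import *
_,p=load('pics/w3.png')
A=onz(p,246/1.5,188/1.5,65);B=onz(p,602/1.5,193/1.5,65);y=(B-A)/np.linalg.norm(B-A);x=np.array([y[1],-y[0],0])
print(A,B,np.linalg.norm(B-A),np.degrees(np.arctan2(-y[0],y[1])))
print('bay', (A+B)/2+70*x-24.5*y)
print('divider',onz(p,490/1.5,200/1.5,50),onz(p,512/1.5,200/1.5,50))
T=[onz(p,u/1.5,v/1.5,163) for u,v in [(303,238),(468,238)]]; print('block front top',T)
E
```

```text
[466.30994582 -22.76787208  65.        ] [458.44474766 192.71900081  65.        ] 215.63036366074058 2.0903486794012376
bay [533.22441205  63.04514402  65.        ]
divider [466.96335274 128.03721977  50.        ] [466.19552267 142.172325    50.        ]
block front top [array([481.70310344,  29.96127657, 163.        ]), array([478.65426272,  93.66802289, 163.        ])]
```

{"fn": "jog_arm", "kwargs": {"steps": [1,-0.5,0.1,4,0,1,-0.5,0.1,8,0,1,-0.5,0.1,11,0,1,-0.5,0.1,13,0,1,-0.5,0.1,14,0,1,-0.5,0.1,14.7,0,1,-0.5,0.1,14.7,0,1,-0.5,0.1,14.7,0]}}

```text
time_s: 11.9
ee_pos: [534.0, 64.2, 13.1]
ee_rot: [180.0, 0.1, -177.3]
force: [0.7, -0.1, -0.5]
gripper_width: 57.7
```

{"fn": "jog_arm", "kwargs": {"steps": [1,0,0,0.2,0,1,0,0,0.2,0,0.18,0,0,0.2,0,0.18,0,0,0.2,0,0.18,0,0,0.2,0,0.18,0,0,0.2,0,0.18,0,0,-2,0,0.18,0,0,-6,0,0.18,0,0,-11,0,0.18,0,0,-16,0,0.18,-12,0,-20,0,0.18,-12,0,-20,0,0.18,-12,0,-20,0,0.18,-12,0,-20,0]}}

```text
time_s: 13.3
ee_pos: [634.5, 69.2, 209.3]
ee_rot: [-179.9, -2.9, -176.8]
force: [-45.9, -3.7, 13.5]
gripper_width: 74.8
```

That last retreat was my sign error: tool x points to world -x, so the tool is pressing against the open lid. I'm backing straight off.

{"fn": "jog_arm", "kwargs": {"steps": [0.18,4,0,0,0,0.18,8,0,0,0,0.18,12,0,0,0,0.18,18,0,-2,0,0.18,24,0,-4,0,0.18,24,0,-4,0,0.18,24,0,-4,0]}}

```text
time_s: 14.0
ee_pos: [410.8, 58.5, 253.8]
ee_rot: [180.0, 0.1, -177.2]
force: [1.1, 0.4, -0.1]
gripper_width: 74.8
```

```bash
python3 - <<'E'
from h import *
st=env.state(); print(st['time_s'],st['ee_pos'],st['ee_rot'],st['gripper_width'],st['force'])
im,p=grab('top','pics/top3.png'); im2,p2=grab('scene','pics/scene3.png')
a=cv2.resize(im[100:300,100:420],(800,500))[:,:,::-1]
cv2.imwrite('pics/top3b.png',a)
cv2.imwrite('pics/scene3b.png',cv2.resize(im2,(800,600))[:,:,::-1])
E
```

```text
14.0 [410.84420544  58.51250209 253.83610629] [ 1.79984408e+02  1.31926142e-01 -1.77213977e+02] 74.84015437756112 [ 1.10914366  0.39145174 -0.10511557]
```

View pics/scene3b.png

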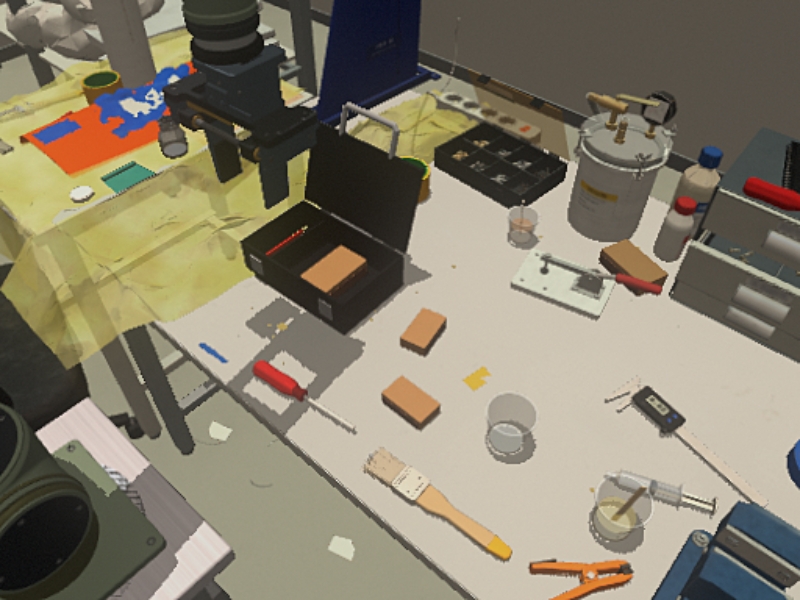

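The scene view shows the lid open, with its bar at (370,125). The block lies flat in the large bay at (335,270), the cup stands at (510,425), and the gripper is clear. One numeric check before I hand in.

```bash
python3 - <<'E'
from h import *
for n,box in(('scene3',(150,150,270,200)),('top3',(140,150,240,240))):
    im,p=load(f'pics/{n}.png'); m=cv2.inRange(cv2.cvtColor(im,cv2.COLOR_BGR2HSV),(5,70,50),(18,230,255))
    k=np.zeros_like(m); x0,y0,x1,y1=box; k[y0:y1,x0:x1]=m[y0:y1,x0:x1]; k=cv2.morphologyEx(k,cv2.MORPH_OPEN,np.ones((5,5)))
    cs=cv2.findContours(k,0,2)[0]
    if not cs: print(n,'none');continue
    c=max(cs,key=cv2.contourArea); q=cv2.boxPoints(cv2.minAreaRect(c)); W=np.array([onz(p,*x,33)[:2] for x in q])
    print(n,W.round(),W.mean(0).round(),np.linalg.norm(np.diff(W,axis=0),axis=1).round())
p=load('pics/scene3.png')[1]
t=np.radians(2.6)
for a in(100,106): print(a,proj(p,[602-182*np.cos(np.radians(a)),91,66+182*np.sin(np.radians(a))])/.64)
E
```

```text
scene3 [[491.  93.]
 [608.  99.]
 [581.  25.]
 [471.  24.]] [538.  60.] [116.  79. 110.]
top3 [[585.  99.]
 [587.  37.]
 [483.  32.]
 [481.  93.]] [534.  65.] [ 62. 104.  62.]
100 [[359.19150471 117.70041462]]
106 [[368.08065029 115.52450054]]
```

```bash
python3 -c "
from workcell import env
print(env.job_done())"
```

```text
the job is handed in; nothing more can be done
None
```

I opened the lid to its stop and laid the large cork block flat in the big bay. I then handed the job in at about 14 s, but one bad move on the way out may count against it.

**The bad move:** retreating from the case, I got the sign of the tool's x axis wrong. The gripper pushed against the already open lid until the wrist read about 48 N. I backed off at once and nothing visibly moved. That is well under the 120 N wrist limit. It is above the 40 N limit on the arm or gripper body, and I could not tell whether the fingers or the body made the contact.

**Last checks:**
- **Lid:** the bar appears at about (369,114) in the 800 × 600 scene picture. A lid angle of 106° predicts (368,116), so the lid rests on its stop.
- **Block:** in the top view its centre is at about (534,65), and I measured the bay centre at (533,63). It measured 62 × 104 mm, close to the true 60 × 100 mm and consistent with lying flat. The scene-camera outline of the block was skewed (79 × 116 mm), because the camera sees it obliquely and includes its side face. It put the centre at (538,60), still well inside the bay.
- **Cup and gripper:** the mixing cup is standing, and the gripper is touching nothing.

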